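# Pack the door-frame kit and the cabinet kit

### The job

From the stock on the white table, pack the two fitters' trays for today's site jobs, each thing lying flat and fully down in the cut-out made for its size, either way round: the door-frame kit in the tray with the orange floor gets the hardwood knocking block and the plywood packer, with the oak wedge laid flat on top of the packer, in the middle and lengthwise; the cabinet kit in the tray with the blue floor gets the tool battery and the spring clamp. Leave the screw tin, the masking tape and the block plane where they are.

Things in the scene. Friction and masses are not known exactly. Their poses are not given: they have to be found in the camera images.
- door_tray: Fixed tray 164 (x) x 208 (y) x 19 mm, grey with ORANGE cut-out floors. Origin: centre of underside, z up. Floors at z = 7, top 19 mm. Two cut-outs, long along x, at x = 0: packer's 136 x 77 mm at y = -51.5 mm; knocking block's 101 x 77 mm at y = +51.5 mm. A 60 mm wide channel at floor level crosses the whole tray along y at x = 0, giving fingers room beside things.
- cabinet_tray: Fixed tray 164 (x) x 208 (y) x 19 mm, grey with BLUE cut-out floors. Origin: centre of underside, z up. Floors at z = 7, top 19 mm. Two cut-outs, long along x, at x = 0: battery's 128 x 79 mm at y = -50 mm; spring clamp's, narrow, 130 x 40 mm at y = +50 mm. A 60 mm wide channel at floor level crosses the whole tray along y at x = 0, giving fingers room beside things.
- packer: Plywood packer on the white table, a plain flat piece of layered plywood, 60 x 120 x 18 mm, about 90 g. Origin: centre of its underside, z up, long side along its y. Grasp across the 60 mm.
- wedge: Oak wedge on the white table, 38 mm wide, 110 mm long, flat below; its top slopes from 22 mm high at its -y end down to 4 mm at its +y end; about 60 g. Origin: centre of its underside, z up, long side along its y. Grasp across the 38 mm (sides upright).
- knocking_block: Hardwood knocking block on the white table, a thick plain brown block, 60 x 85 x 45 mm, about 0.21 kg. Origin: centre of its underside, z up, long side along its y. Grasp across the 60 mm.
- battery: Black 18 V tool battery with a yellow line round it, 63 x 112 x 58 mm, about 0.48 kg. Origin: centre of its underside, z up, long side along its y. Its sides are upright and 63 mm apart up to 42 mm; above that a narrower step (50 mm wide) reaches 58 mm. Grasp across the 63 mm below the step.
- spring_clamp: Spring clamp, orange with black tips, standing on its lower arm, 24 x 114 x 60 mm, about 90 g. Origin: centre of its underside, z up, long side along its y. Grasp across the 24 mm, near the middle of its length.
- screw_tin: Grey round open tin of brass screws, 75 x 80 x 49 mm, loose; not part of any kit, leave it where it is. Origin: about the centre of its underside.
- masking_tape: Roll of cream masking tape lying flat, 111 mm across, 25 mm high, loose; not part of any kit, leave it where it is. Origin: centre of its underside.
- block_plane: Green block plane with a steel sole, 50 x 160 x 55 mm, loose; not part of any kit, leave it where it is. Origin: centre of its underside.

How it is judged:
At the end, for the whole second after the job is handed in: Each thing in its own cut-out, origin within 12 mm of its centre along both tray axes, within 4 mm of its floor, tilt under 0.07 rad; wedge on the packer, within 15 mm of its centre along both its axes and 4 mm of its top, lengthwise to 0.3 rad, tilt under 0.07 rad; all at rest (x of packer in the frame of door_tray between -0.012 and 0.012 m and y of packer in the frame of door_tray between -0.0635 and -0.0395 m and z of packer in the frame of door_tray between 0.003 and 0.011 m and angle between each of packer, knocking_block, battery, spring_clamp, wedge's own z axis and vertical below 0.07 rad and linear speed of each of packer, knocking_block, battery, spring_clamp, wedge below 0.02 m/s and angular speed of each of packer, knocking_block, battery, spring_clamp, wedge below 0.2 rad/s and x of knocking_block in the frame of door_tray between -0.012 and 0.012 m and y of knocking_block in the frame of door_tray between 0.0395 and 0.0635 m and z of knocking_block in the frame of door_tray between 0.003 and 0.011 m and x of battery in the frame of cabinet_tray between -0.012 and 0.012 m and y of battery in the frame of cabinet_tray between -0.062 and -0.038 m and z of battery in the frame of cabinet_tray between 0.003 and 0.011 m and x of spring_clamp in the frame of cabinet_tray between -0.012 and 0.012 m and y of spring_clamp in the frame of cabinet_tray between 0.038 and 0.062 m and z of spring_clamp in the frame of cabinet_tray between 0.003 and 0.011 m and x of wedge in the frame of packer between -0.015 and 0.015 m and y of wedge in the frame of packer between -0.015 and 0.015 m and z of wedge in the frame of packer between 0.014 and 0.022 m and angle between the y axis of wedge and the y axis of packer, either way round below 0.3 rad); the robot touches nothing.
It fails at once if the screw tin is shifted by more than 25 mm (distance of screw_tin from where it was at the start of the episode above 0.025 m).
It fails at once if the masking tape is shifted by more than 25 mm (distance of masking_tape from where it was at the start of the episode above 0.025 m).
It fails at once if the block plane is shifted by more than 25 mm (distance of block_plane from where it was at the start of the episode above 0.025 m).
It also fails if it takes over 136 s, if anything falls off the work surface, if the arm or the gripper's body presses on something with over 40 N, if the wrist force passes 120 N, or if a joint passes its speed limit or range.

### The arm

A 6-joint arm with a two-finger parallel gripper is mounted at the origin on a cart in front of the work surface, level with it; the furniture and walls round the work are solid. World frame = base frame: x ahead of the robot, y to its left, z up, the work surface at z = 0. Lengths are in m, angles in rad, forces in N, time in s.
With the tool pointing down it reaches from about 0.25 to 0.725 m from the base axis. Payload 4 kg.
Tool frame: the origin (TCP) lies midway between the tips of the shut fingers; the grasp point (between the pads) lies grip_point_offset behind it (grip_point_offset is the distance from the TCP to the grasp point, in m); z points along the fingers, y is the line along which they close (so a half turn about z gives the same grasp; the last joint's range is limited). The gripper opens to 85 mm and grips with 20 to 120 N. Pads are 22 mm wide; open, the fingers measure 114 mm over their backs; the gripper's body (76 mm by 85 mm) begins 54 mm behind the grasp point. The pads swing forward as they close: fully open they stand 13 mm farther back than shut.
Start: joints at [1.149, 0.241, 0.005, 1.335, 0, 1.571], TCP at [0.205, 0.456, 0.202] pointing down, gripper open.
Joint ranges: [-2.72, 2.72], [-1.05, 1.87], [-1.09, 1.28], [-1.99, 2.15], [-1.42, 1.44], [-3.14, 3.14]. Speed limits (rad/s): [2.79, 2.79, 3.14, 3.14, 3.14, 3.14].

### API

Orientations are given as a unit quaternion [x, y, z, w].
In Python, from workcell import * gives the robot as it stands. The module is installed in compiled form; this text tells all that it offers.
- The arm moves only by the tool arm_command, never from a script. Its arguments are lists of equal length, an entry for each row: "slide": the shift along the tool's x, y, z in cm, a list of three; "spin": the turn about the tool's z in degrees. A call has exactly 5 rows; each row is the pose to reach, as a shift and turn from the pose commanded when the call began, along the tool's axes at that moment; what a row does not reach only later rows make up. A row lasts 1/8 s, in which the tool goes at most 62.5 mm and 10.7 degrees, less where a joint would pass 70% of its speed; a pose out of reach is approached as far as the arm can. A call with a gripper value outside its range is refused whole. "jaw" is the finger opening in cm, from 0 to 8.54, set as the call begins (left out, the last holds). The fingers move at their own pace and stop on an object; the grip force is fixed at half the most. Time passes only in rows, so rows that repeat a pose let the fingers close, or fill a call up. It gives the time, the measured TCP pose, the force, the opening and the grip force at its end, in the units of the state.
- get_obs(): the state, without advancing time (a new reading comes with each control period).
- camera(name): name is "side" or "top"; returns a dict with "pixels" (384x512x3 uint8, red, green, blue), "range_z" (384x512 float32, m along the optical axis (not along the pixel's ray), 0 where there is no reading), "intrinsics" (3x3 intrinsics, pixels), "k1" (the pictures are not rectified: a ray, as slopes to the right and down, at radius r is drawn at 1 + k1 r^2 times it, then the intrinsics apply), "rvec" (rotation vector, rad) and "tvec" (3), from world to camera coordinates, as OpenCV has them. Camera axes: x right, y down, z forward; pixel columns grow to the right and rows downward; lengths in m; the calibration is good to about 2 mm. A picture is of the moment at which its call begins.
- job_done(): hands the job in; it is judged then, once.
Trained networks look in a picture, given as the dict that the camera call returned (one of the last four; its "shot" number tells which), for a name from the list of things; names that differ only in an ending like _2 or _b are one class to them, and where a whole thing is asked for, a point or a joint stands for the part that bears it (a point fixed in the world has none). Each returns a list of dicts, best first, with "confidence" (0 to 1); they miss things now and then, are a little off and sometimes report something else, mostly with a low value. They report only what shows in the picture. A call takes as long as a camera call.
- recognise(picture, thing): "centre" ([column, row] in pixels, amid what is visible of it).
- landmark_of(picture, thing): "centre" ([column, row] in pixels: a listed point, or the origin of a listed thing).
The state is a dict: "clock": time; "joint_pos": joint angles; "joint_vel": joint speeds; "tau": joint torques, N m; "eef_pos": TCP position; "tool_rot": TCP orientation; "ft_force": force on the tool from outside, world axes, zero at the start; "ft_torque": the same for the moment, N m; "grip_width": finger opening in m; "grasp_force": force on a finger pad.
Only numpy, scipy, OpenCV 4.12 (cv2) and the standard library are available. Lean on these libraries where they do the work, as an engineer would, in place of code of your own. Each camera call takes 0.05 s, during which the arm holds its last target. There are 200 camera calls.

## Working session

There is one attempt and no reset: what is moved stays moved. The work goes in short steps, Python scripts to look and compute and a tool call to move; the robot and the scene stay as the last step left them, time stands still between calls to the robot, and variables do not carry over. Pictures are saved under pics/ and viewed, at most 14 in all, crops included, and the job is handed in when it is done.

Besides the shell and the picture viewer there is one more tool, called as name(argument=value, ...), one argument or row to a line, values as JSON. arm_command: Moves the arm, as the interface text tells. Its arguments: {"type":"object","properties":{"slide":{"type":"array","items":{"type":"array","items":{"type":"number"}}},"spin":{"type":"array","items":{"type":"number"}},"jaw":{"type":"number"}},"required":["slide","spin"]}

```bash
mkdir -p pics; cat > h.py <<'E'
from workcell import *
import numpy as np, cv2
from scipy.spatial.transform import Rotation as R
def cloud(c):
    K=np.array(c["intrinsics"]);h,w=c["range_z"].shape
    u,v=np.meshgrid(np.arange(w),np.arange(h))
    d=np.stack([(u-K[0,2])/K[0,0],(v-K[1,2])/K[1,1]],-1)
    s=d.copy()
    for _ in range(10): s=d/(1+c["k1"]*(s**2).sum(-1,keepdims=True))
    z=c["range_z"][...,None]
    P=np.concatenate([s*z,z],-1)
    Rm=R.from_rotvec(np.ravel(c["rvec"])).as_matrix()
    W=(P-np.ravel(c["tvec"]))@Rm
    W[c["range_z"]==0]=np.nan
    return W
def at(W,p,r=2):
    x,y=int(round(p[0])),int(round(p[1]))
    return np.nanmedian(W[max(0,y-r):y+r+1,max(0,x-r):x+r+1].reshape(-1,3),axis=0)
E
python3 - <<'E'
from h import *
o=get_obs();print({k:np.round(v,3) for k,v in o.items()})
try: print(grip_point_offset)
except Exception as e: print(e)
for n in ["top","side"]:
    c=camera(n);cv2.imwrite(f"pics/{n}0.png",cv2.resize(c["pixels"][...,::-1],(768,576)))
    W=cloud(c);np.save(n+"0.npy",W);np.save(n+"0p.npy",c["pixels"])
    Rm=R.from_rotvec(np.ravel(c["rvec"])).as_matrix();print(n,"cam at",-Rm.T@np.ravel(c["tvec"]))
    for t in "door_tray cabinet_tray packer wedge knocking_block battery spring_clamp screw_tin masking_tape block_plane".split():
        for f in (recognise,landmark_of):
            r=f(c,t)[:2]
            print(t,f.__name__[:3],[(np.round(q["centre"]).astype(int).tolist(),round(q["confidence"],2),np.round(at(W,q["centre"]),3).tolist()) for q in r])
E
```

```text
{'clock': np.float64(0.0), 'joint_pos': array([ 1.149,  0.241,  0.004,  1.335, -0.   ,  1.571]), 'joint_vel': array([-0.001,  0.   , -0.   ,  0.001, -0.   ,  0.001]), 'tau': array([-0.0000e+00, -3.7231e+01,  2.5241e+01,  1.7000e-02, -0.0000e+00,
       -0.0000e+00]), 'eef_pos': array([0.204, 0.456, 0.201]), 'tool_rot': array([ 0.209,  0.978, -0.001, -0.   ]), 'ft_force': array([ 0.228, -0.049, -1.098]), 'ft_torque': array([-0.053,  0.008, -0.007]), 'grasp_force': np.float64(0.0), 'grip_width': np.float64(0.085)}
0.0187
top cam at [0.43668541 0.01255325 1.49365278]
door_tray cal [([267, 225], 0.55, [0.458, -0.041, 0.007])]
door_tray cal [([264, 226], 0.79, [0.455, -0.031, 0.007])]
cabinet_tray cal [([355, 224], 0.88, [0.462, -0.313, 0.007])]
cabinet_tray cal [([356, 223], 0.86, [0.465, -0.317, 0.007])]
packer cal [([183, 191], 0.91, [0.561, 0.218, 0.018]), ([190, 235], 0.4, [0.426, 0.192, 0.039])]
packer cal [([182, 192], 0.8, [0.558, 0.221, 0.017]), ([370, 158], 0.32, [0.665, -0.357, 0.029])]
wedge cal [([132, 198], 0.97, [0.538, 0.378, 0.013])]
wedge cal [([135, 196], 0.64, [0.544, 
[... 1432 characters left out ...]
 [0.404, 0.41, 0.045])]
battery cal [([230, 168], 0.85, [0.667, -0.147, 0.043]), ([244, 244], 0.16, [0.569, 0.233, 0.02])]
battery cal [([232, 174], 0.67, [0.657, -0.127, 0.028])]
spring_clamp cal [([293, 239], 0.89, [0.43, 0.249, 0.06])]
spring_clamp cal [([298, 244], 0.89, [0.415, 0.215, 0.02])]
screw_tin cal [([202, 239], 0.71, [0.689, 0.256, 0.042])]
screw_tin cal [([205, 245], 0.64, [0.681, 0.255, 0.025]), ([229, 173], 0.52, [0.668, -0.128, 0.032])]
masking_tape cal [([237, 199], 0.7, [0.624, -0.012, 0.004])]
masking_tape cal [([237, 206], 0.76, [0.618, 0.023, 0.003])]
block_plane cal [([236, 143], 0.8, [0.669, -0.314, 0.051])]
block_plane cal [([238, 150], 0.5, [0.666, -0.344, 0.006])]
```

View pics/top0.png

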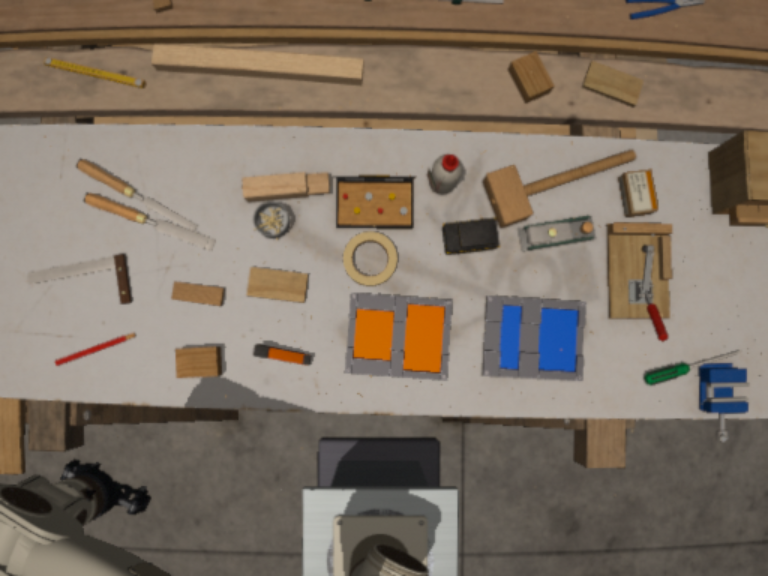

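View pics/side0.png

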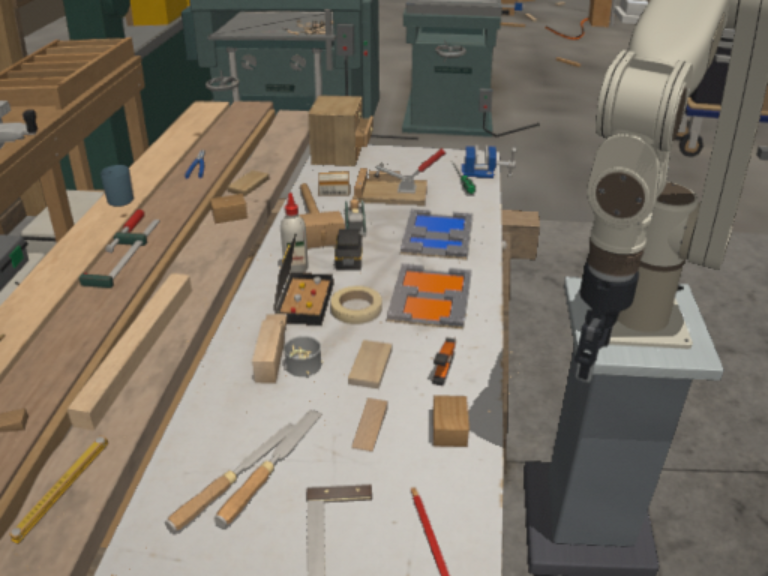

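The top view shows the trays nearly aligned with the world axes: orange at (400,335) and blue at (535,337). From left to right the stock is block (198,362), wedge (198,293), clamp (283,354), packer (278,284) and battery (470,236). The mallet head at (508,195) stands near the battery. The side view agrees. Next I fit the footprints.

```bash
cat >> h.py <<'E'
def fit(W,c,rad,z0,z1,step=0):
    m=(W[...,2]>z0)&(W[...,2]<z1)&(np.hypot(W[...,0]-c[0],W[...,1]-c[1])<rad)
    n,l=cv2.connectedComponents(m.astype(np.uint8),connectivity=4)
    if n<2: return None
    # component nearest
    k=max(range(1,n),key=lambda i:(l==i).sum())
    p=W[l==k]
    (x,y),(a,b),t=cv2.minAreaRect((p[:,:2]*1000).astype(np.float32))
    if b>a: t+=90;a,b=b,a
    t=(t+90)%180-90   # long axis dir deg from world x
    return np.round([x,y,a,b,t,np.median(p[:,2])*1000,p[:,2].max()*1000,len(p)],1)
E
python3 - <<'E'
from h import *
W=np.load("top0.npy");p=np.load("top0p.npy").astype(int);W2=np.load("side0.npy");p2=np.load("side0p.npy").astype(int)
print("x y long short ang zmed zmax n")
G=dict(packer=(.558,.221,.09,.009,.025),wedge=(.54,.37,.075,.004,.03),block=(.409,.375,.07,.02,.055),battery=(.665,-.163,.075,.02,.07),bat_top=(.665,-.163,.075,.05,.07),clamp=(.422,.2,.08,.012,.07),plane=(.67,-.355,.1,.012,.07),tin=(.69,.225,.06,.02,.06),tape=(.615,.03,.08,.012,.04),mallet=(.75,-.24,.08,.03,.1),door=(.455,-.031,.14,.013,.024),cab=(.455,-.32,.14,.013,.024))
for k,(x,y,r,a,b) in G.items(): print(k,fit(W,(x,y),r,a,b),fit(W2,(x,y),r,a,b))
for nm,w,q in(("top",W,p),("side",W2,p2)):
  for t,m in (("or",(q[...,0]-q[...,2]>120)),("bl",(q[...,2]-q[...,0]>90))):
    m=m&(np.abs(w[...,2]-.007)<.006)&(np.abs(w[...,0]-.455)<.1)
    n,l,s,_=cv2.connectedComponentsWithStats(m.astype(np.uint8))
    for i in range(1,n):
        if s[i,4]>150:
            (x,y),(a,b),th=cv2.minAreaRect((w[l==i][:,:2]*1000).astype(np.float32));print(nm,t,np.round([x,y,a,b,th,s[i,4]],1))
E
```

```text
x y long short ang zmed zmax n
packer [566.2 215.2 121.9  60.7  83.3  17.8  25.  754. ] [564.6 213.7 126.6  61.6  82.7  20.4  25.  623. ]
wedge [549.2 378.5 129.5  53.3  85.3  13.   29.3 434. ] [545.4 372.2 143.5  47.9  85.7  13.4  27.2 521. ]
block [406.1 371.2  85.9  58.7 -86.7  44.7  54.9 564. ] [405.  371.3  94.3  58.5 -86.3  45.6  51.7 677. ]
battery [ 666.9 -181.4  111.2   64.6  -82.9   53.7   66.3  756. ] [ 663.7 -177.8  118.5   62.9  -83.4   45.    65.8  394. ]
bat_top [ 668.9 -192.7   77.    51.   -83.2   58.3   66.3  416. ] [ 666.2 -193.    88.2   49.1  -86.2   58.4   65.8  166. ]
clamp [422.  199.  111.3  23.8  79.5  41.   63.6 301. ] [419.7 199.1 117.   24.4  78.8  34.4  64.  274. ]
plane [ 676.2 -365.   140.9   51.4  -80.9   30.    61.1  519. ] [ 674.8 -363.9  145.    50.   -79.7   30.4   56.5  172. ]
tin [708.3 235.1  71.6  44.2 -49.9  40.2  52.6  75. ] [696.4 223.2  77.4  69.7 -78.1  36.8  55.8 461. ]
tape [620.3  23.2 111.7 107.5   0.7  24.7  35.2 605. ] [618.6  25.9 113.7 110.5  77.8  24.2  33.2 476. ]
mallet [ 751.3 -271.4  110.2   97.2   18.    67.    77.9  893. ] [ 733.8 -232.6  120.2  103.5  -68.4   64.4   75.8  454. ]
door [405.3 -31.6 208.3  51.9  86.1  18.5  23.9 639. ] [515.  -40.  218.3  52.3  85.7  19.1  23.9 382. ]
cab [ 513.6 -318.2  208.2   52.5   86.8   18.7   23.9  669. ] [ 399.4 -312.4  220.7   52.9   86.6   18.8   23.8  279. ]
top or [458.4 -86.7  75.8 133.1  86.5 988. ]
top or [465.6  16.   76.2  97.8  85.7 732. ]
top bl [ 460.4 -265.9   38.3  127.4   87.8  459. ]
top bl [ 455.2 -364.5   79.5  125.9   86.9  916. ]
side or [456.5 -90.9  79.2 131.7  87.7 377. ]
side or [464.6  12.7  83.2  97.   86.  333. ]
side or [426.6 606.6   9.5 154.8  19.8 181. ]
side bl [ 453.7 -369.6   86.   122.7   86.6  237. ]
```

```bash
cat >> h.py <<'E'
def qfit(p,th,q=1.5):
    t=np.radians(th);e=np.array([[np.cos(t),np.sin(t)],[-np.sin(t),np.cos(t)]])
    s=p[:,:2]@e.T; lo,hi=np.percentile(s,[q,100-q],axis=0)
    return ((lo+hi)/2@e*1000).round(1),((hi-lo)*1000).round(1)
def move(x,y,z,a,cur=None):
    "slide cm & spin deg from the present tool pose (or cur=x,y,z,a) to world x,y,z, tool-x heading a; tool down"
    if cur is None:
        o=get_obs();X=R.from_quat(o["tool_rot"]).as_matrix()[:,0]
        cur=(*o["eef_pos"],np.degrees(np.arctan2(X[1],X[0])))
    ca,sa=np.cos(np.radians(cur[3])),np.sin(np.radians(cur[3]))
    dx,dy,dz=x-cur[0],y-cur[1],z-cur[2]
    sp=-((a-cur[3]+180)%360-180)
    return np.round([100*(dx*ca+dy*sa),100*(dx*sa-dy*ca),-100*dz,sp],1)
E
python3 - <<'E'
from h import *
for n in("top","side"):
    W=np.load(n+"0.npy");p=np.load(n+"0p.npy").astype(int)
    x,y,z=W[...,0],W[...,1],W[...,2]
    br=(p[...,0]-p[...,2]>45)
    m=br&(abs(x-.545)<.06)&(abs(y-.375)<.09)&(z<.04)
    nn,l,s,_=cv2.connectedComponentsWithStats(m.astype(np.uint8));k=1+s[1:,4].argmax();q=W[l==k]
    r=cv2.minAreaRect((q[:,:2]*1000).astype(np.float32));print(n,len(q),np.round(r[0],1),np.round(r[1],1),r[2])
    for th in (80,82,84,86): print(th,qfit(q,th))
    t=q[q[:,1]>np.median(q[:,1])+.03][:,2].mean(),q[q[:,1]<np.median(q[:,1])-.03][:,2].mean();print("zhi +y,-y",t)
    m=(x>.69)&(x<.85)&(y>-.3)&(y<-.04)&(z>.03)
    for yy in np.arange(-.28,-.04,.02):
        k=m&(abs(y-yy)<.01); print(round(yy,2),"minx",np.round(np.percentile(x[k],3),3) if k.sum()>3 else None,"zmax",np.round(z[k].max(),3) if k.sum() else None)
c=np.array((.205,.456,.202,155.8))
print(move(.406,.371,.13,93.3,c), move(.406,.371,.13,93.3,c)[3])
E
```

```text
top 395 [546.8 380.9] [109.3  36.9] 82.5706787109375
80 (array([546.7, 380.6]), array([105.2,  36.9]))
82 (array([546.6, 380.6]), array([105.6,  35.7]))
84 (array([546.6, 380.7]), array([105.5,  36.2]))
86 (array([546.7, 380.8]), array([105.3,  37.8]))
zhi +y,-y (np.float64(0.006248042718107565), np.float64(0.01998491840779834))
-0.28 minx 0.698 zmax 0.075
-0.26 minx 0.693 zmax 0.075
-0.24 minx 0.694 zmax 0.078
-0.22 minx 0.693 zmax 0.077
-0.2 minx 0.691 zmax 0.062
-0.18 minx 0.693 zmax 0.057
-0.16 minx 0.692 zmax 0.13
-0.14 minx 0.692 zmax 0.195
-0.12 minx 0.758 zmax 0.204
-0.1 minx 0.761 zmax 0.141
-0.08 minx None zmax None
-0.06 minx 0.699 zmax 0.133
side 454 [545.7 381.5] [112.4  36.7] 82.53941345214844
80 (array([545.7, 381.7]), array([103.4,  36.1]))
82 (array([545.5, 381.5]), array([103.3,  35.1]))
84 (array([545.6, 381.5]), array([103.8,  35.5]))
86 (array([545.6, 381.5]), array([104.1,  37.1]))
zhi +y,-y (np.float64(0.006855726099577424), np.float64(0.021502052621781665))
-0.28 minx 0.699 zmax 0.076
-0.26 minx 0.695 zmax 0.076
-0.24 minx 0.694 zmax 0.076
-0.22 minx 0.697 zmax 0.073
-0.2 minx 0.697 zmax 0.067
-0.18 minx 0.69 zmax 0.056
-0.16 minx None zmax 0.044
-0.14 minx 0.691 zmax 0.2
-0.12 minx 0.755 zmax 0.201
-0.1 minx 0.758 zmax 0.17
-0.08 minx None zmax 0.093
-0.06 minx 0.699 zmax 0.134
[-21.8   0.5   7.2  62.5] 62.5
```

arm_command(
  slide=[
    [0, 0, 0],
    [0, 0, 0],
    [0, 0, 0],
    [0, 0, 0],
    [0, 0, 0],
  ],
  spin=[10, 20, 30, 40, 50],
  jaw=8.5,
)

```text
clock: 2.72
eef_pos: [0.2047, 0.4562, 0.2022]
tool_rot: [0.605, 0.796, 0.0, 0.0]
ft_force: [-0.5, -0.3, 0.3]
grip_width: 0.0849
grasp_force: 0.0
```

```bash
python3 - <<'E'
from h import *
print(get_obs()["joint_pos"].round(2))
print(move(.406,.371,.1,93.3,(.205,.456,.202,105.8)))
E
```

```text
[ 1.15  0.24  0.    1.34 -0.    2.45]
[-13.7  17.   10.2  12.5]
```

arm_command(
  slide=[
    [-2.7, 3.4, 1],
    [-5.4, 6.8, 3],
    [-8.2, 10.2, 6],
    [-11, 13.6, 8],
    [-13.7, 17, 10.2],
  ],
  spin=[2.5, 5, 7.5, 10, 12.5],
)

```text
clock: 3.35
eef_pos: [0.407, 0.3702, 0.0996]
tool_rot: [0.687, 0.727, 0.0, -0.0]
ft_force: [0.5, 0.7, 0.7]
grip_width: 0.0851
grasp_force: 0.0
```

arm_command(
  slide=[
    [0, 0, 3],
    [0, 0, 6],
    [0, 0, 8],
    [0, 0, 8.8],
    [0, 0, 8.8],
  ],
  spin=[0, 0, 0, 0, 0],
)

```text
clock: 3.98
eef_pos: [0.4055, 0.3707, 0.012]
tool_rot: [0.686, 0.727, -0.0, -0.0]
ft_force: [-0.0, -0.1, 1.1]
grip_width: 0.0847
grasp_force: 0.0
```

arm_command(
  slide=[
    [0, 0, 0],
    [0, 0, 0],
    [0, 0, 0],
    [0, 0, 0],
    [0, 0, 0],
  ],
  spin=[0, 0, 0, 0, 0],
  jaw=5,
)

```text
clock: 4.6
eef_pos: [0.406, 0.3712, 0.013]
tool_rot: [0.686, 0.727, 0.001, -0.0]
ft_force: [0.2, -0.3, 4.6]
grip_width: 0.05
grasp_force: 2.5
```

```bash
python3 - <<'E'
from h import *
o=get_obs();print(o["ft_force"],o["grasp_force"],o["grip_width"])
a=camera("top");b=camera("side")
W=cloud(b);print(fit(W,(.4,.37),.08,.02,.055),fit(cloud(a),(.4,.37),.08,.02,.055))
x=np.hstack([cv2.resize(c["pixels"][v-60:v+60,u-60:u+60,::-1],(400,400)) for c,u,v in((a,132,240),(b,301,280))])
cv2.imwrite("pics/g1.png",x)
E
```

```text
[ 0.20554045 -0.28638208  4.55965735] 2.4826417048461735 0.04999391378778719
[404.6 373.5  89.6  59.8 -86.9  45.5  55.  628. ] [408.  349.   57.5  42.7   1.5  44.1  52.8 281. ]
```

View pics/g1.png

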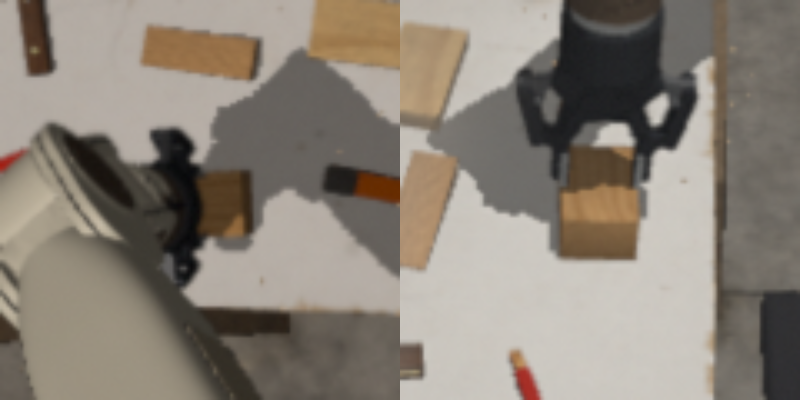

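The picture shows the fingers on either side of the block at its middle, with only light contact. I'll close further.

arm_command(
  slide=[
    [0, 0, 0],
    [0, 0, 0],
    [0, 0, 0],
    [0, 0, 0],
    [0, 0, 0],
  ],
  spin=[0, 0, 0, 0, 0],
  jaw=3,
)

```text
clock: 5.32
eef_pos: [0.4064, 0.373, 0.0155]
tool_rot: [0.686, 0.728, 0.003, -0.001]
ft_force: [-3.5, -0.5, 18.5]
grip_width: 0.0303
grasp_force: 9.0
```

```bash
python3 - <<'E'
from h import *
b=camera("side");W=cloud(b)
x=cv2.resize(b["pixels"][235:315,260:340,::-1],(600,600),interpolation=cv2.INTER_CUBIC)
cv2.imwrite("pics/g2.png",x)
d=b["pixels"].astype(int).sum(-1)<150
m=d&(W[...,2]<.09)&(abs(W[...,0]-.406)<.07)&(abs(W[...,1]-.37)<.06)
for z in range(10,90,10):
    q=W[m&(abs(W[...,2]-z/1000)<.005)]
    if len(q): print(z,len(q),np.percentile(q[:,0],[2,98]).round(3),q[:,1].mean().round(3))
E
```

```text
50 1 [0.429 0.429] 0.38
60 6 [0.385 0.432] 0.38
70 12 [0.389 0.433] 0.374
80 7 [0.38 0.43] 0.376
```

View pics/g2.png

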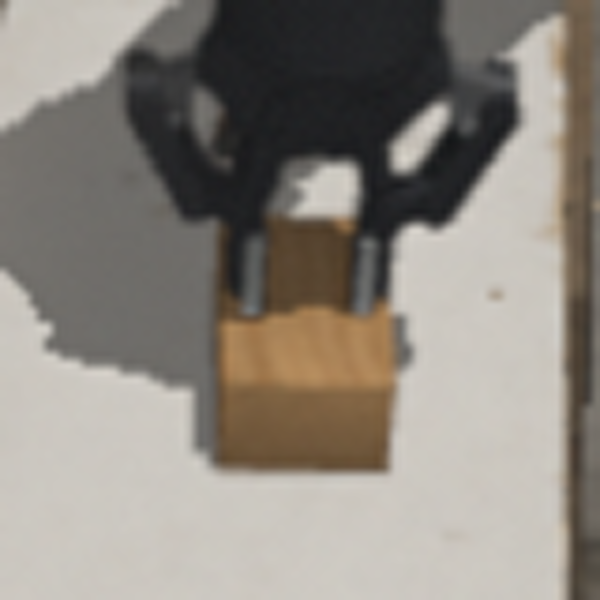

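The fingers are on top of the block. The tips are at z≈45 mm although the TCP reads 15 mm, so there is an offset along the tool that I need to measure in the air.

arm_command(
  slide=[
    [0, 0, -3],
    [0, 0, -6],
    [0, 0, -10],
    [0, 0, -14],
    [0, 0, -14],
  ],
  spin=[0, 0, 0, 0, 0],
)

```text
clock: 6.0
eef_pos: [0.4075, 0.3724, 0.1556]
tool_rot: [0.686, 0.727, 0.003, 0.0]
ft_force: [0.4, 0.0, -0.4]
grip_width: 0.0299
grasp_force: 0.0
```

arm_command(
  slide=[
    [0, 0, 0],
    [0, 0, 0],
    [0, 0, 0],
    [0, 0, 0],
    [0, 0, 0],
  ],
  spin=[0, 0, 0, 0, 0],
  jaw=6,
)

```text
clock: 6.62
eef_pos: [0.4055, 0.3707, 0.1519]
tool_rot: [0.686, 0.727, -0.0, -0.0]
ft_force: [0.0, -0.0, 0.7]
grip_width: 0.0599
grasp_force: 0.0
```

```bash
python3 - <<'E'
from h import *
b=camera("side");W=cloud(b);o=get_obs();print(o["eef_pos"],o["grip_width"],o["joint_pos"])
print(fit(W,(.4,.37),.08,.02,.055))
K=b["intrinsics"]
def proj(P):
    q=R.from_rotvec(np.ravel(b["rvec"])).apply(P)+np.ravel(b["tvec"]);s=q[:2]/q[2];s=s*(1+b["k1"]*(s@s));return s*[K[0][0],K[1][1]]+[K[0][2],K[1][2]]
e=o["eef_pos"]
im=cv2.resize(b["pixels"][180:320,230:370,::-1],(600,600),interpolation=cv2.INTER_CUBIC)
for dz in(0,.013,.03): 
    for dx in (-.03,0,.03):
        u=(proj(e+[dx,0,dz])-[230,180])*600/140; print(dz,dx,u.round()); cv2.circle(im,tuple(int(t) for t in u),4,(0,0,255),-1)
cv2.imwrite("pics/g3.png",im)
E
```

```text
[0.40560581 0.37071831 0.15204005] 0.06018268215453099 [ 7.40495834e-01  3.63957889e-01  4.36397388e-02  1.25074356e+00
 -1.12292751e-05  2.25316731e+00]
[405.  372.2  90.8  58.3 -86.   45.5  51.2 675. ]
0 -0.03 [362. 274.]
0 0 [310. 270.]
0 0.03 [258. 267.]
0.013 -0.03 [363. 256.]
0.013 0 [311. 253.]
0.013 0.03 [259. 250.]
0.03 -0.03 [366. 233.]
0.03 0 [313. 230.]
0.03 0.03 [260. 227.]
```

View pics/g3.png

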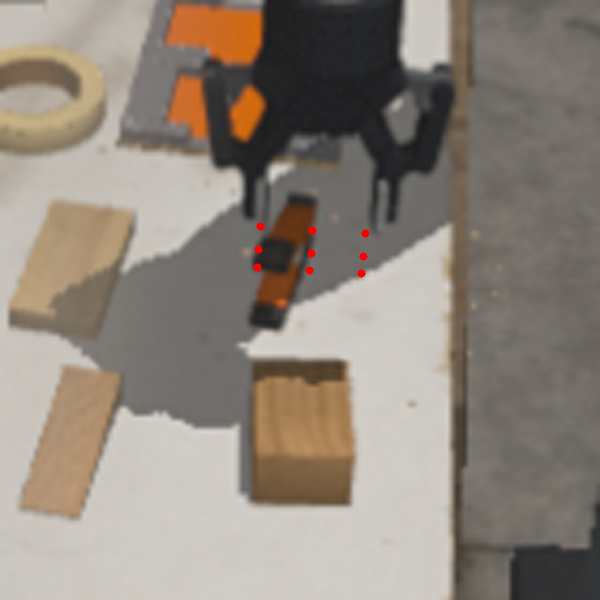

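```bash
python3 - <<'E'
from h import *
b=camera("side");W=cloud(b);o=get_obs();e=o["eef_pos"]
d=b["pixels"].astype(int).max(-1)<110
for z in range(165,260,8):
    q=W[d&(abs(W[...,2]-z/1000)<.004)&(abs(W[...,0]-e[0])<.09)&(abs(W[...,1]-e[1])<.08)]
    if len(q): 
        l=q[q[:,0]<e[0]];r=q[q[:,0]>=e[0]]
        f=lambda a:(a[:,0].min().round(3),a[:,0].max().round(3),np.median(a[:,1]).round(3),len(a)) if len(a) else None
        print(z,f(l),f(r))
c=camera("top");W=cloud(c)
m=(W[...,2]>.15)&(W[...,2]<.3)&(abs(W[...,0]-e[0])<.1)&(abs(W[...,1]-e[1])<.1)
q=W[m];print(q.min(0),q.max(0),len(q))
E
```

```text
189 (np.float64(0.37), np.float64(0.37), np.float64(0.377), 1) (np.float64(0.44), np.float64(0.44), np.float64(0.38), 1)
197 (np.float64(0.361), np.float64(0.373), np.float64(0.375), 12) (np.float64(0.435), np.float64(0.445), np.float64(0.38), 13)
205 (np.float64(0.361), np.float64(0.373), np.float64(0.374), 16) (np.float64(0.435), np.float64(0.445), np.float64(0.379), 13)
213 (np.float64(0.359), np.float64(0.374), np.float64(0.374), 18) (np.float64(0.433), np.float64(0.445), np.float64(0.38), 17)
221 (np.float64(0.36), np.float64(0.372), np.float64(0.375), 18) (np.float64(0.434), np.float64(0.446), np.float64(0.381), 13)
229 (np.float64(0.354), np.float64(0.372), np.float64(0.377), 13) (np.float64(0.436), np.float64(0.448), np.float64(0.382), 11)
237 (np.float64(0.345), np.float64(0.373), np.float64(0.378), 35) (np.float64(0.43), np.float64(0.463), np.float64(0.382), 42)
245 (np.float64(0.343), np.float64(0.376), np.float64(0.375), 57) (np.float64(0.428), np.float64(0.465), np.float64(0.382), 51)
253 (np.float64(0.342), np.float64(0.398), np.float64(0.378), 33) (np.float64(0.412), np.float64(0.465), np.float64(0.384), 39)
[0.33805228 0.35159796 0.19224149] [0.47139434 0.38658884 0.29847486] 386
```

The gripper's lateral position agrees to about 2 mm, but the tips sit 28 mm plus the opening swing above the reported TCP. I'll allow for that: TCP z ≈ −26 mm for the block.

arm_command(
  slide=[
    [0, 0, 2],
    [0, 0, 5],
    [0, 0, 8],
    [0, 0, 11],
    [0, 0, 13],
  ],
  spin=[0, 0, 0, 0, 0],
  jaw=8.5,
)

```text
clock: 7.4
eef_pos: [0.4051, 0.3702, 0.0208]
tool_rot: [0.686, 0.727, -0.001, -0.0]
ft_force: [-0.2, -0.2, -0.2]
grip_width: 0.0853
grasp_force: 0.0
```

arm_command(
  slide=[
    [0, 0, 1.5],
    [0, 0, 3],
    [0, 0, 4.2],
    [0, 0, 4.8],
    [0, 0, 4.8],
  ],
  spin=[0, 0, 0, 0, 0],
)

```text
clock: 8.02
eef_pos: [0.4055, 0.3706, -0.0261]
tool_rot: [0.686, 0.727, -0.0, -0.0]
ft_force: [0.4, -0.4, 0.7]
grip_width: 0.0849
grasp_force: 0.0
```

arm_command(
  slide=[
    [0, 0, 0],
    [0, 0, 0],
    [0, 0, 0],
    [0, 0, 0],
    [0, 0, 0],
  ],
  spin=[0, 0, 0, 0, 0],
  jaw=4,
)

```text
clock: 8.65
eef_pos: [0.4063, 0.3714, -0.0249]
tool_rot: [0.686, 0.727, 0.001, 0.0]
ft_force: [0.1, 0.4, 6.2]
grip_width: 0.0594
grasp_force: 65.3
```

```bash
python3 - <<'E'
from h import *
print(move(.436,.19,.08,140,(.406,.371,.08,93.3)), move(.4656,.016,.08,176.2,(.436,.19,.08,140)))
E
```

```text
[-18.2   2.   -0.  -46.7] [-13.5 -11.4  -0.  -36.2]
```

arm_command(
  slide=[
    [0, 0, -1],
    [0, 0, -3],
    [0, 0, -6],
    [0, 0, -9],
    [0, 0, -10.6],
  ],
  spin=[0, 0, 0, 0, 0],
)

```text
clock: 9.28
eef_pos: [0.4059, 0.3711, 0.0818]
tool_rot: [0.686, 0.727, 0.001, 0.0]
ft_force: [-0.2, 0.2, -1.3]
grip_width: 0.0593
grasp_force: 64.8
```

arm_command(
  slide=[
    [-3, 0.3, 0],
    [-7, 0.8, 0],
    [-11, 1.2, 0],
    [-15, 1.6, 0],
    [-18.2, 2, 0],
  ],
  spin=[-9, -18, -27, -36, -46.7],
)

```text
clock: 9.9
eef_pos: [0.4354, 0.1884, 0.0796]
tool_rot: [0.339, 0.941, -0.001, -0.001]
ft_force: [0.5, -0.3, -1.5]
grip_width: 0.0596
grasp_force: 64.6
```

arm_command(
  slide=[
    [-3, -2.5, 0],
    [-6, -5, 0],
    [-9, -7.5, 0],
    [-12, -10, 0],
    [-13.5, -11.4, 0],
  ],
  spin=[-8, -16, -24, -32, -36.2],
)

```text
clock: 10.52
eef_pos: [0.4659, 0.0143, 0.0797]
tool_rot: [0.033, 0.999, -0.0, -0.001]
ft_force: [-0.2, -0.4, -1.3]
grip_width: 0.0596
grasp_force: 64.8
```

arm_command(
  slide=[
    [0, 0, 2],
    [0, 0, 5],
    [0, 0, 7],
    [0, 0, 8],
    [0, 0, 8],
  ],
  spin=[0, 0, 0, 0, 0],
)

```text
clock: 11.15
eef_pos: [0.4655, 0.0161, -0.0004]
tool_rot: [0.033, 0.999, -0.0, -0.001]
ft_force: [0.1, -0.4, -1.6]
grip_width: 0.0591
grasp_force: 65.0
```

```bash
python3 - <<'E'
from h import *
b=camera("side");o=get_obs();print(o["eef_pos"],o["ft_force"],o["joint_pos"].round(2))
cv2.imwrite("pics/p1.png",cv2.resize(b["pixels"][130:260,220:350,::-1],(600,600),interpolation=cv2.INTER_CUBIC))
E
```

```text
[4.66357672e-01 1.61695157e-02 2.54587591e-04] [ 0.25914306 -0.68486678 -1.1566124 ] [ 0.03  0.37 -0.39  0.8  -0.    0.1 ]
```

View pics/p1.png

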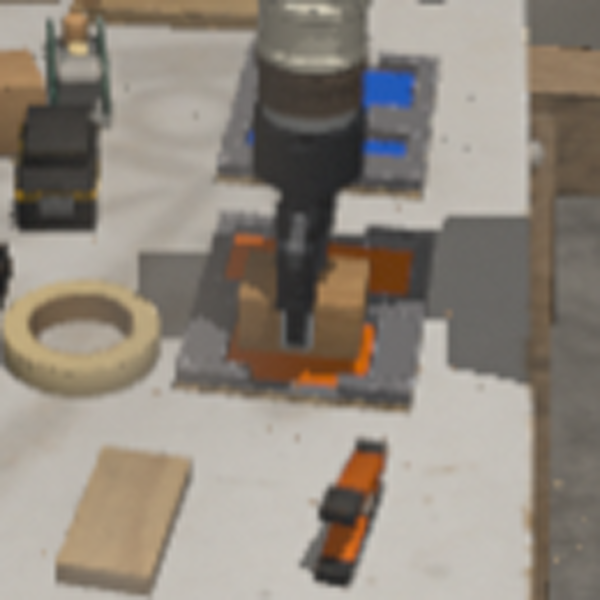

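The block hangs level over its cut-out with the fingers over the channel. I'll lower it and release.

arm_command(
  slide=[
    [0, 0, 0.6],
    [0, 0, 1.2],
    [0, 0, 1.6],
    [0, 0, 1.8],
    [0, 0, 1.8],
  ],
  spin=[0, 0, 0, 0, 0],
)

```text
clock: 11.82
eef_pos: [0.4665, 0.0161, -0.0178]
tool_rot: [0.033, 0.999, 0.0, 0.0]
ft_force: [-0.4, 0.2, -1.7]
grip_width: 0.0594
grasp_force: 65.0
```

arm_command(
  slide=[
    [0, 0, 0],
    [0, 0, 0],
    [0, 0, 0],
    [0, 0, 0],
    [0, 0, 0],
  ],
  spin=[0, 0, 0, 0, 0],
  jaw=7.5,
)

```text
clock: 12.45
eef_pos: [0.4664, 0.0161, -0.0178]
tool_rot: [0.033, 0.999, 0.0, 0.0]
ft_force: [0.9, -0.8, -1.5]
grip_width: 0.0746
grasp_force: 0.0
```

arm_command(
  slide=[
    [0, 0, -2],
    [0, 0, -5],
    [0, 0, -8],
    [0, 0, -11],
    [0, 0, -11.8],
  ],
  spin=[0, 0, 0, 0, 0],
)

```text
clock: 13.08
eef_pos: [0.4679, 0.0162, 0.1021]
tool_rot: [0.033, 0.999, 0.0, 0.002]
ft_force: [0.4, -0.6, -0.9]
grip_width: 0.0748
grasp_force: 0.0
```

```bash
python3 - <<'E'
from h import *
b=camera("side");W=cloud(b);print(fit(W,(.4656,.016),.08,.03,.07),"block should be z52")
print(move(.566,.215,.1,83.2,(.4656,.016,.1,176.2)),get_obs()["eef_pos"])
E
```

```text
[464.   18.9  87.7  70.1  -0.9  51.3  58.  437. ] block should be z52
[-8.7 20.5 -0.  93. ] [0.46768475 0.0161937  0.10193912]
```

arm_command(
  slide=[
    [-1, 2.5, 0],
    [-3, 7, 0],
    [-5, 11.5, 0],
    [-7, 16, 0],
    [-8.7, 20.5, 0],
  ],
  spin=[10, 20, 30, 40, 50],
  jaw=8.5,
)

```text
clock: 13.75
eef_pos: [0.5665, 0.216, 0.0982]
tool_rot: [0.455, 0.891, -0.001, -0.001]
ft_force: [1.1, -0.2, -0.4]
grip_width: 0.0847
grasp_force: 0.0
```

arm_command(
  slide=[
    [0, 0, 0],
    [0, 0, 1],
    [0, 0, 3],
    [0, 0, 5],
    [0, 0, 7],
  ],
  spin=[10, 20, 30, 40, 43],
)

```text
clock: 14.38
eef_pos: [0.5655, 0.2146, 0.0276]
tool_rot: [0.748, 0.663, -0.001, -0.001]
ft_force: [0.2, -0.0, 0.3]
grip_width: 0.0852
grasp_force: 0.0
```

arm_command(
  slide=[
    [0, 0, 2],
    [0, 0, 4],
    [0, 0, 5.5],
    [0, 0, 6],
    [0, 0, 6],
  ],
  spin=[0, 0, 0, 0, 0],
)

```text
clock: 15.0
eef_pos: [0.5665, 0.2149, -0.0302]
tool_rot: [0.748, 0.664, -0.0, -0.0]
ft_force: [0.6, 0.5, 1.1]
grip_width: 0.0852
grasp_force: 0.0
```

arm_command(
  slide=[
    [0, 0, 0],
    [0, 0, 0],
    [0, 0, 0],
    [0, 0, 0],
    [0, 0, 0],
  ],
  spin=[0, 0, 0, 0, 0],
  jaw=5,
)

```text
clock: 15.62
eef_pos: [0.5679, 0.2154, -0.0283]
tool_rot: [0.748, 0.664, 0.001, 0.001]
ft_force: [0.5, -0.1, 5.4]
grip_width: 0.0583
grasp_force: 66.8
```

```bash
python3 - <<'E'
from h import *
print(move(.515,.06,.08,130,(.566,.215,.08,83.2)), move(.4585,-.087,.08,176.2,(.515,.06,.08,130)))
E
```

```text
[-16.   -3.2  -0.  -46.8] [ -7.6 -13.8  -0.  -46.2]
```

arm_command(
  slide=[
    [0, 0, -1],
    [0, 0, -3],
    [0, 0, -6],
    [0, 0, -9],
    [0, 0, -11],
  ],
  spin=[0, 0, 0, 0, 0],
)

```text
clock: 16.25
eef_pos: [0.567, 0.2151, 0.0819]
tool_rot: [0.748, 0.664, 0.001, 0.0]
ft_force: [-0.1, 0.7, -0.6]
grip_width: 0.0587
grasp_force: 66.1
```

arm_command(
  slide=[
    [-3, -0.6, 0],
    [-6.5, -1.3, 0],
    [-10, -2, 0],
    [-13, -2.6, 0],
    [-16, -3.2, 0],
  ],
  spin=[-9, -18, -27, -36, -46.8],
)

```text
clock: 16.88
eef_pos: [0.5153, 0.0588, 0.0803]
tool_rot: [0.42, 0.907, -0.0, -0.0]
ft_force: [-0.5, -0.1, -1.2]
grip_width: 0.0586
grasp_force: 66.1
```

arm_command(
  slide=[
    [-1.6, -3, 0],
    [-3.2, -6, 0],
    [-4.8, -9, 0],
    [-6.4, -12, 0],
    [-7.6, -13.8, 0],
  ],
  spin=[-9, -18, -27, -36, -46.2],
)

```text
clock: 17.5
eef_pos: [0.4579, -0.0882, 0.0804]
tool_rot: [0.031, 1.0, -0.0, -0.0]
ft_force: [0.2, -0.7, -1.3]
grip_width: 0.0584
grasp_force: 66.1
```

arm_command(
  slide=[
    [0, 0, 2],
    [0, 0, 5],
    [0, 0, 7],
    [0, 0, 7.5],
    [0, 0, 7.5],
  ],
  spin=[0, 0, 0, 0, 0],
)

```text
clock: 18.12
eef_pos: [0.4591, -0.087, 0.0054]
tool_rot: [0.033, 0.999, 0.0, -0.0]
ft_force: [0.9, 0.4, -0.4]
grip_width: 0.0586
grasp_force: 66.1
```

```bash
python3 - <<'E'
from h import *
b=camera("side");o=get_obs();print(o["eef_pos"],o["ft_force"],fit(cloud(b),(.458,-.087),.09,.032,.06))
cv2.imwrite("pics/p2.png",cv2.resize(b["pixels"][130:240,230:340,::-1],(600,600),interpolation=cv2.INTER_CUBIC))
E
```

```text
[ 0.4596499  -0.0870668   0.00585649] [-0.13689921  0.56850885 -1.16984443] [458.4 -83.4 120.3  80.2  -3.9  51.   59.  426. ]
```

View pics/p2.png

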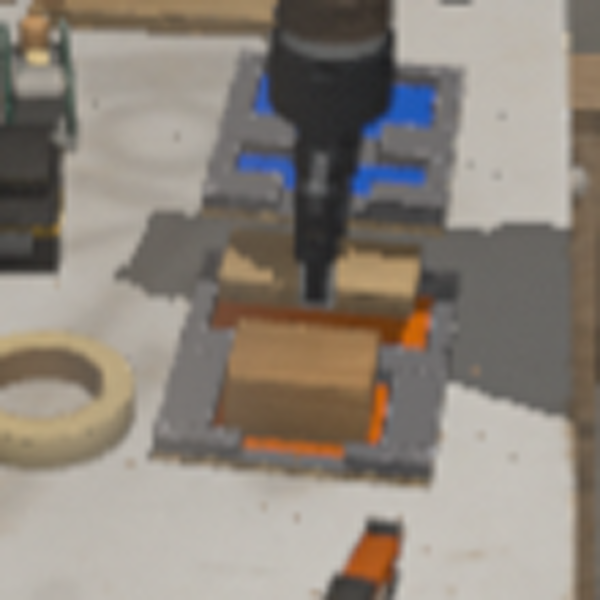

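The packer hangs level over its cut-out, and the block is seated in front of it. Lowering and releasing.

arm_command(
  slide=[
    [0, 0, 0.8],
    [0, 0, 1.6],
    [0, 0, 2.2],
    [0, 0, 2.7],
    [0, 0, 2.7],
  ],
  spin=[0, 0, 0, 0, 0],
)

```text
clock: 18.8
eef_pos: [0.4589, -0.087, -0.0214]
tool_rot: [0.033, 0.999, 0.0, -0.0]
ft_force: [-1.8, -0.4, 5.8]
grip_width: 0.0583
grasp_force: 66.9
```

arm_command(
  slide=[
    [0, 0, 0],
    [0, 0, 0],
    [0, 0, 0],
    [0, 0, 0],
    [0, 0, 0],
  ],
  spin=[0, 0, 0, 0, 0],
  jaw=7.3,
)

```text
clock: 19.42
eef_pos: [0.4591, -0.087, -0.0218]
tool_rot: [0.033, 0.999, 0.0, -0.0]
ft_force: [-0.5, -0.3, 0.8]
grip_width: 0.0727
grasp_force: 0.0
```

arm_command(
  slide=[
    [0, 0, -2],
    [0, 0, -5],
    [0, 0, -8],
    [0, 0, -11],
    [0, 0, -12.2],
  ],
  spin=[0, 0, 0, 0, 0],
)

```text
clock: 20.05
eef_pos: [0.4603, -0.0873, 0.1019]
tool_rot: [0.033, 0.999, -0.0, 0.002]
ft_force: [-0.3, -0.8, -0.7]
grip_width: 0.0729
grasp_force: 0.0
```

```bash
python3 - <<'E'
from h import *
print(move(.515,.15,.1,130,(.4585,-.087,.1,176.2)), move(.5465,.381,.05,82.5,(.515,.15,.1,130)))
E
```

```text
[-4.1 24.  -0.  46.2] [15.7 17.3  5.  47.5]
```

arm_command(
  slide=[
    [-0.8, 5, 0],
    [-1.6, 10, 0],
    [-2.5, 15, 0],
    [-3.3, 20, 0],
    [-4.1, 24, 0],
  ],
  spin=[9, 18, 27, 36, 46.2],
  jaw=6,
)

```text
clock: 20.68
eef_pos: [0.5157, 0.1515, 0.0992]
tool_rot: [0.425, 0.905, -0.0, -0.001]
ft_force: [1.4, -0.5, -0.1]
grip_width: 0.0602
grasp_force: 0.0
```

arm_command(
  slide=[
    [3, 3.4, 0],
    [6.2, 6.9, 0],
    [9.4, 10.4, 1],
    [12.6, 13.9, 3],
    [15.7, 17.3, 5],
  ],
  spin=[9.5, 19, 28.5, 38, 47.5],
)

```text
clock: 21.3
eef_pos: [0.5474, 0.3824, 0.0485]
tool_rot: [0.754, 0.657, -0.001, -0.0]
ft_force: [0.8, -0.1, 0.0]
grip_width: 0.0598
grasp_force: 0.0
```

arm_command(
  slide=[
    [0, 0, 2.5],
    [0, 0, 5],
    [0, 0, 7],
    [0, 0, 7.8],
    [0, 0, 7.8],
  ],
  spin=[0, 0, 0, 0, 0],
)

```text
clock: 21.92
eef_pos: [0.5471, 0.3806, -0.0289]
tool_rot: [0.752, 0.659, -0.001, -0.0]
ft_force: [-0.6, -0.1, 0.3]
grip_width: 0.0595
grasp_force: 0.0
```

arm_command(
  slide=[
    [0, 0, 0],
    [0, 0, 0],
    [0, 0, 0],
    [0, 0, 0],
    [0, 0, 0],
  ],
  spin=[0, 0, 0, 0, 0],
  jaw=3,
)

```text
clock: 22.55
eef_pos: [0.5488, 0.3818, -0.0263]
tool_rot: [0.752, 0.659, 0.001, 0.0]
ft_force: [-0.2, -0.1, 6.4]
grip_width: 0.0361
grasp_force: 61.8
```

```bash
python3 - <<'E'
from h import *
b=camera("side");t=camera("top");W=cloud(t);q=b["pixels"]
o=get_obs();print(o["eef_pos"],o["ft_force"],o["grip_width"],o["grasp_force"])
for n,W in(("top",W),("side",cloud(b))):
    for c,r,a,z in(((.4656,.016),.07,.042,.06),((.4585,-.087),.085,.0215,.032)):print(n,fit(W,c,r,a,z))
x=np.hstack([cv2.resize(c["pixels"][v-40:v+40,u-40:u+40,::-1],(400,400),interpolation=cv2.INTER_CUBIC) for c,u,v in((t,268,224),(b,245,280))])
cv2.imwrite("pics/p3.png",x)
E
```

```text
[ 0.54876936  0.38178282 -0.02626753] [0.35429199 0.07543634 5.0743502 ] 0.03635417851184831 61.81101366877556
top [465.9  16.3  85.   59.9  -3.1  52.1  59.8 568. ]
top [460.2 -86.9 120.4  60.   -4.   25.6  31.8 673. ]
side [463.8  18.   86.   65.7  -2.3  52.1  58.2 349. ]
side [456.5 -86.7 122.2  74.3  -7.6  25.5  31.1 353. ]
```

View pics/p3.png

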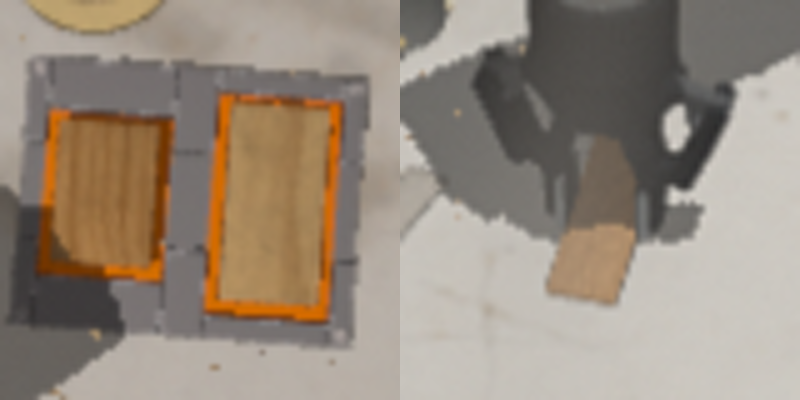

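Both pieces are centred in their cut-outs (block at z 52, packer at z 25.5), and the wedge is gripped mid-length. Now I carry it to the packer.

```bash
python3 - <<'E'
from h import *
print(move(.505,.15,.08,130,(.5465,.381,.08,82.5)), move(.4595,-.087,.08,176.2,(.505,.15,.08,130)))
E
```

```text
[-23.4  -1.1  -0.  -47.5] [-15.2 -18.7  -0.  -46.2]
```

arm_command(
  slide=[
    [0, 0, -1],
    [0, 0, -3],
    [0, 0, -6],
    [0, 0, -9],
    [0, 0, -10.8],
  ],
  spin=[0, 0, 0, 0, 0],
)

```text
clock: 23.28
eef_pos: [0.5482, 0.3815, 0.0822]
tool_rot: [0.752, 0.659, 0.001, 0.0]
ft_force: [0.4, 0.1, -0.8]
grip_width: 0.0364
grasp_force: 61.1
```

arm_command(
  slide=[
    [-4.5, -0.2, 0],
    [-9.2, -0.4, 0],
    [-14, -0.6, 0],
    [-18.8, -0.9, 0],
    [-23.4, -1.1, 0],
  ],
  spin=[-9.5, -19, -28.5, -38, -47.5],
)

```text
clock: 23.9
eef_pos: [0.5054, 0.149, 0.0804]
tool_rot: [0.42, 0.907, -0.0, -0.0]
ft_force: [0.6, -0.2, -0.3]
grip_width: 0.0362
grasp_force: 61.1
```

arm_command(
  slide=[
    [-3, -3.7, 0],
    [-6.1, -7.5, 0],
    [-9.1, -11.2, 0],
    [-12.2, -15, 0],
    [-15.2, -18.7, 0],
  ],
  spin=[-9, -18, -27, -36, -46.2],
)

```text
clock: 24.52
eef_pos: [0.4601, -0.0868, 0.0805]
tool_rot: [0.032, 0.999, -0.0, 0.0]
ft_force: [0.6, -0.2, -0.9]
grip_width: 0.0359
grasp_force: 61.1
```

arm_command(
  slide=[
    [0, 0, 2],
    [0, 0, 4],
    [0, 0, 6],
    [0, 0, 7],
    [0, 0, 7],
  ],
  spin=[0, 0, 0, 0, 0],
)

```text
clock: 25.15
eef_pos: [0.46, -0.0851, 0.0098]
tool_rot: [0.035, 0.999, 0.0, -0.001]
ft_force: [0.4, 0.3, 0.6]
grip_width: 0.0361
grasp_force: 61.1
```

```bash
python3 - <<'E'
from h import *
b=camera("side");o=get_obs();print(o["eef_pos"],o["ft_force"])
cv2.imwrite("pics/p4.png",cv2.resize(b["pixels"][140:230,240:330,::-1],(600,600),interpolation=cv2.INTER_CUBIC))
E
```

```text
[ 0.46074185 -0.08520958  0.0103901 ] [ 0.31593735  0.52055361 -0.18764787]
```

View pics/p4.png

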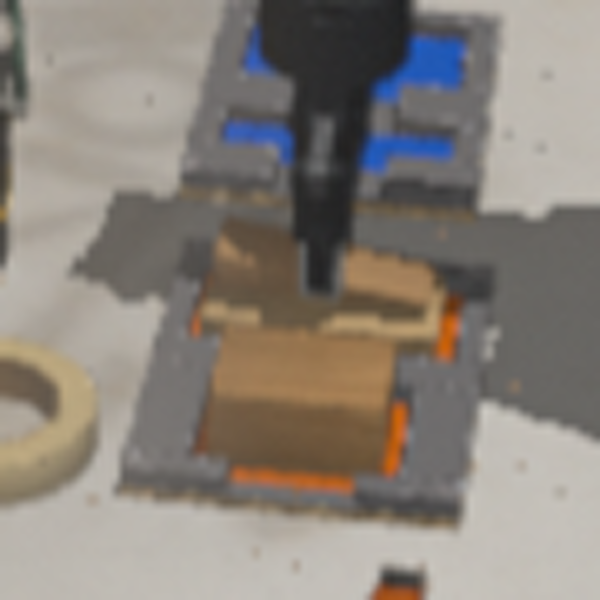

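The wedge hangs just above the packer with its thick end towards +x. Lowering it the rest of the way.

arm_command(
  slide=[
    [0, 0, 0.4],
    [0, 0, 0.7],
    [0, 0, 1],
    [0, 0, 1.2],
    [0, 0, 1.2],
  ],
  spin=[0, 0, 0, 0, 0],
)

```text
clock: 25.82
eef_pos: [0.4607, -0.0853, -0.0014]
tool_rot: [0.035, 0.999, 0.0, 0.0]
ft_force: [-1.7, -1.3, 4.6]
grip_width: 0.0361
grasp_force: 61.6
```

arm_command(
  slide=[
    [0, 0, 0],
    [0, 0, 0],
    [0, 0, 0],
    [0, 0, 0],
    [0, 0, 0],
  ],
  spin=[0, 0, 0, 0, 0],
  jaw=5.5,
)

```text
clock: 26.45
eef_pos: [0.4607, -0.0853, -0.0019]
tool_rot: [0.035, 0.999, 0.0, -0.0]
ft_force: [0.8, 0.6, -0.1]
grip_width: 0.0548
grasp_force: 0.0
```

arm_command(
  slide=[
    [0, 0, -2],
    [0, 0, -5],
    [0, 0, -8],
    [0, 0, -10],
    [0, 0, -10.2],
  ],
  spin=[0, 0, 0, 0, 0],
)

```text
clock: 27.08
eef_pos: [0.4621, -0.0855, 0.1016]
tool_rot: [0.035, 0.999, -0.0, 0.002]
ft_force: [-0.0, 0.1, -0.3]
grip_width: 0.0548
grasp_force: 0.0
```

```bash
python3 - <<'E'
from h import *
print(move(.43,.06,.1,130,(.4595,-.087,.1,176.2)), move(.421,.199,.06,79.3,(.43,.06,.1,130)))
E
```

```text
[ 3.9 14.5 -0.  46.2] [11.2  8.2  4.  50.7]
```

arm_command(
  slide=[
    [0.8, 3, 0],
    [1.6, 6, 0],
    [2.4, 9, 0],
    [3.2, 12, 0],
    [3.9, 14.5, 0],
  ],
  spin=[9, 18, 27, 36, 46.2],
  jaw=6,
)

```text
clock: 27.7
eef_pos: [0.4308, 0.063, 0.099]
tool_rot: [0.426, 0.904, -0.001, -0.001]
ft_force: [0.4, 0.4, -0.3]
grip_width: 0.0603
grasp_force: 0.0
```

arm_command(
  slide=[
    [2.3, 1.6, 0],
    [4.6, 3.3, 0],
    [7, 5, 0],
    [9.2, 6.7, 0],
    [11.2, 8.2, 0],
  ],
  spin=[10, 20, 30, 40, 50.7],
)

```text
clock: 28.32
eef_pos: [0.4223, 0.2013, 0.0989]
tool_rot: [0.773, 0.635, -0.001, -0.0]
ft_force: [0.0, 0.5, -1.2]
grip_width: 0.0601
grasp_force: 0.0
```

```bash
python3 - <<'E'
from h import *
t=camera("top");b=camera("side");p=b["pixels"]
W=cloud(t);print("tray",fit(W,(.4595,-.087),.085,.027,.06))
k=(W[...,2]>.027)&(abs(W[...,0]-.46)<.08)&(abs(W[...,1]+.087)<.03)&(W[...,2]<.06);q=W[k]
A=np.c_[q[:,0]-.46,q[:,1]+.087,np.ones(len(q))];print("plane slope",np.linalg.lstsq(A,q[:,2],rcond=None)[0].round(3),"want ~0.164 along",qfit(q,-4))
print("clamp",fit(cloud(b),(.421,.199),.08,.012,.07))
print(move(.421,.199,.0,79.3))
E
```

```text
tray [462.6 -86.6 112.1  51.8   0.   37.6  53.1 491. ]
plane slope [ 0.116 -0.018  0.037] want ~0.164 along (array([461.7, -85.5]), array([108.8,  51.9]))
clamp [419.8 196.3 120.8  24.   79.8  34.8  64.6 272. ]
[-0.3 -0.1  9.9 -0. ]
```

arm_command(
  slide=[
    [-0.3, 0, 2.5],
    [-0.3, 0, 5.5],
    [-0.3, 0, 8.5],
    [-0.3, 0, 11],
    [-0.3, 0, 12],
  ],
  spin=[0, 0, 0, 0, 0],
)

```text
clock: 29.05
eef_pos: [0.4208, 0.196, -0.0218]
tool_rot: [0.771, 0.637, -0.002, -0.0]
ft_force: [-0.9, -0.1, -0.3]
grip_width: 0.06
grasp_force: 0.0
```

arm_command(
  slide=[
    [0, 0, 0],
    [0, 0, 0],
    [0, 0, 0],
    [0, 0, 0],
    [0, 0, 0],
  ],
  spin=[0, 0, 0, 0, 0],
  jaw=1.5,
)

```text
clock: 29.68
eef_pos: [0.4235, 0.198, -0.0188]
tool_rot: [0.771, 0.637, 0.001, 0.0]
ft_force: [-0.6, 0.1, 6.2]
grip_width: 0.0211
grasp_force: 59.5
```

```bash
python3 - <<'E'
from h import *
t=camera("top");b=camera("side")
print(get_obs()["ft_force"],get_obs()["grip_width"],get_obs()["grasp_force"])
x=np.hstack([cv2.resize(c["pixels"][v-40:v+40,u-40:u+40,::-1],(400,400),interpolation=cv2.INTER_CUBIC) for c,u,v in((t,268,224),(b,296,240))])
cv2.imwrite("pics/p5.png",x)
a=78.9
o=get_obs()["eef_pos"]
print(move(.43,.02,.1,128,(*o[:2],.1,79.3)), move(.4604,-.266,.1,177,(.43,.02,.1,128)))
E
```

```text
[ 0.16460589 -0.68276724  6.84848604] 0.021129225487243414 59.53821304057783
[-17.4   3.9  -0.  -48.7] [-24.4 -15.2  -0.  -49. ]
```

View pics/p5.png

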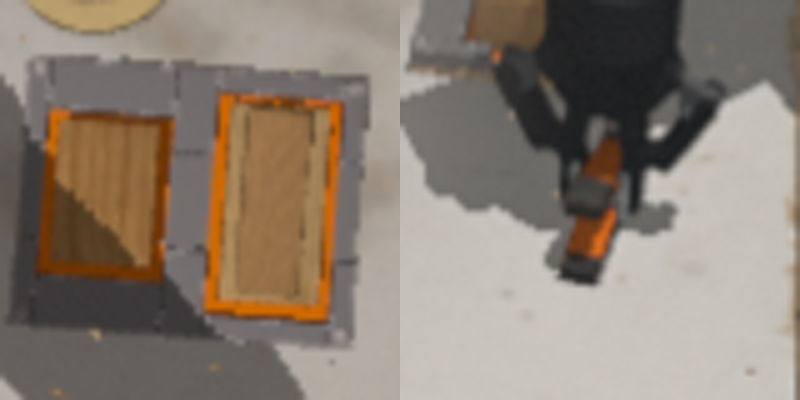

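The wedge lies mid-packer and lengthwise, and the clamp is gripped near its middle. Next it goes to the narrow blue cut-out.

arm_command(
  slide=[
    [0, 0, -1],
    [0, 0, -3],
    [0, 0, -6],
    [0, 0, -9],
    [0, 0, -12],
  ],
  spin=[0, 0, 0, 0, 0],
)

```text
clock: 30.4
eef_pos: [0.4222, 0.1976, 0.1014]
tool_rot: [0.771, 0.637, -0.0, -0.0]
ft_force: [0.1, 0.8, -0.5]
grip_width: 0.0211
grasp_force: 58.8
```

arm_command(
  slide=[
    [-3.4, 0.8, 0],
    [-7, 1.6, 0],
    [-10.5, 2.4, 0],
    [-14, 3.2, 0],
    [-17.4, 3.9, 0],
  ],
  spin=[-9.5, -19, -29, -39, -48.7],
)

```text
clock: 31.02
eef_pos: [0.4277, 0.0183, 0.1005]
tool_rot: [0.437, 0.899, 0.0, -0.0]
ft_force: [-0.4, -0.3, -0.8]
grip_width: 0.0212
grasp_force: 58.8
```

arm_command(
  slide=[
    [-4.8, -3, 0],
    [-9.7, -6, 0],
    [-14.6, -9.1, 0],
    [-19.5, -12.1, 0],
    [-24.4, -15.2, 0],
  ],
  spin=[-9.5, -19, -29, -39, -49],
)

```text
clock: 31.65
eef_pos: [0.4567, -0.2567, 0.1006]
tool_rot: [0.042, 0.999, 0.0, 0.0]
ft_force: [1.8, 1.2, -0.2]
grip_width: 0.0212
grasp_force: 58.8
```

arm_command(
  slide=[
    [0, 0, 2],
    [0, 0, 5],
    [0, 0, 7.5],
    [0, 0, 8.5],
    [0, 0, 8.5],
  ],
  spin=[0, 0, 0, 0, 0],
)

```text
clock: 32.28
eef_pos: [0.4564, -0.2548, 0.015]
tool_rot: [0.045, 0.999, 0.0, -0.001]
ft_force: [0.3, -0.3, -0.4]
grip_width: 0.0213
grasp_force: 59.0
```

```bash
python3 - <<'E'
from h import *
b=camera("side");print(move(.4604,-.266,0,177),get_obs()["eef_pos"],get_obs()["grip_width"],fit(cloud(b),(.46,-.266),.08,.042,.085))
cv2.imwrite("pics/p6.png",cv2.resize(b["pixels"][120:210,245:335,::-1],(600,600),interpolation=cv2.INTER_CUBIC))
E
```

```text
[-0.4 -1.   1.6 -2.2] [ 0.4570997  -0.25519092  0.0157592 ] 0.021476999929994498 [ 453.4 -244.2  113.8   52.2   -5.2   57.6   84.8  250. ]
```

View pics/p6.png

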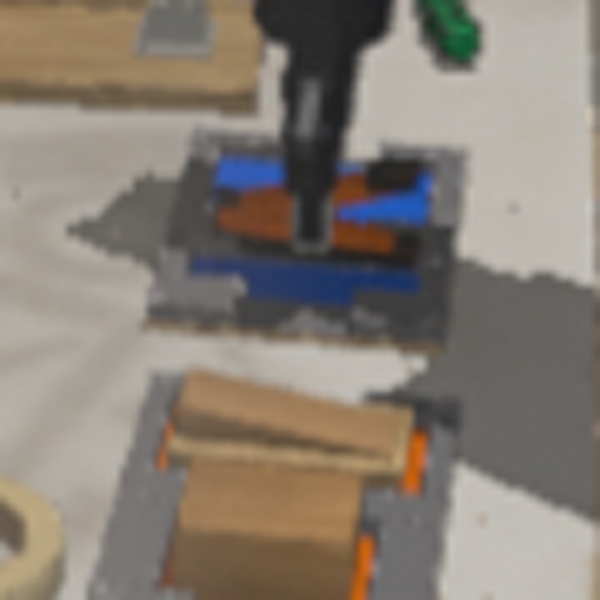

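The clamp hangs above its cut-out but about 1 cm short in y and 2° off in heading. I'll correct both, then lower.

arm_command(
  slide=[
    [-0.2, -0.5, 0],
    [-0.5, -1, 0],
    [-0.5, -1, 0],
    [-0.5, -1, 0],
    [-0.5, -1, 0],
  ],
  spin=[-1, -2.2, -2.2, -2.2, -2.2],
)

```text
clock: 32.95
eef_pos: [0.4607, -0.2655, 0.0152]
tool_rot: [0.026, 1.0, 0.0, -0.0]
ft_force: [-0.1, 0.4, -0.7]
grip_width: 0.0213
grasp_force: 59.1
```

```bash
python3 - <<'E'
from h import *
print(move(.461,-.266,-.011,177),get_obs()["eef_pos"])
E
```

```text
[-0.  -0.1  2.6 -0. ] [ 0.46073587 -0.26546512  0.01524746]
```

arm_command(
  slide=[
    [0, 0, 0.8],
    [0, 0, 1.6],
    [0, 0, 2.2],
    [0, 0, 2.7],
    [0, 0, 2.7],
  ],
  spin=[0, 0, 0, 0, 0],
)

```text
clock: 33.58
eef_pos: [0.4608, -0.2656, -0.0118]
tool_rot: [0.026, 1.0, 0.0, -0.0]
ft_force: [-1.2, -0.4, 0.8]
grip_width: 0.0212
grasp_force: 59.3
```

arm_command(
  slide=[
    [0, 0, 0],
    [0, 0, 0],
    [0, 0, 0],
    [0, 0, 0],
    [0, 0, 0],
  ],
  spin=[0, 0, 0, 0, 0],
  jaw=4.5,
)

```text
clock: 34.2
eef_pos: [0.4609, -0.2656, -0.0117]
tool_rot: [0.026, 1.0, -0.0, 0.0]
ft_force: [0.0, 0.9, 0.1]
grip_width: 0.0451
grasp_force: 0.0
```

arm_command(
  slide=[
    [0, 0, -2],
    [0, 0, -5],
    [0, 0, -8],
    [0, 0, -12],
    [0, 0, -15],
  ],
  spin=[0, 0, 0, 0, 0],
)

```text
clock: 34.83
eef_pos: [0.4612, -0.2658, 0.14]
tool_rot: [0.026, 1.0, -0.0, 0.001]
ft_force: [-0.8, 0.0, 0.2]
grip_width: 0.045
grasp_force: 0.0
```

```bash
python3 - <<'E'
from h import *
print(move(.667,-.177,.13,97.1),get_obs()["eef_pos"])
b=camera("side");print(fit(cloud(b),(.46,-.266),.08,.03,.075))
print("bat",fit(cloud(b),(.665,-.175),.075,.02,.07))
E
```

```text
[-20.1  10.    1.   79.9] [ 0.46120721 -0.26581641  0.14004853]
[ 457.1 -264.7  111.7   36.9   -4.5   47.2   68.7  168. ]
bat [ 667.1 -181.1  129.1   66.4  -79.8   44.8   63.5  407. ]
```

```bash
python3 - <<'E'
from h import *
W=np.load("top0.npy").reshape(-1,3)
for y0 in np.arange(-.24,-.1,.01):
    q=W[(abs(W[:,1]-y0)<.005)&(W[:,0]>.705)&(W[:,0]<.79)&(W[:,2]>.012)]
    print(round(y0,2),len(q),q.min(0).round(3) if len(q) else "",q[:,2].max().round(3) if len(q) else "")
E
```

```text
-0.24 101 [ 0.705 -0.244  0.014] 0.078
-0.23 100 [ 0.72  -0.235  0.016] 0.077
-0.22 72 [ 0.745 -0.225  0.012] 0.075
-0.21 21 [ 0.71  -0.215  0.013] 0.072
-0.2 1 [ 0.712 -0.204  0.018] 0.018
-0.19 0  
-0.18 0  
-0.17 0  
-0.16 3 [ 0.781 -0.157  0.111] 0.122
-0.15 31 [ 0.762 -0.153  0.02 ] 0.14
-0.14 61 [ 0.758 -0.145  0.013] 0.172
-0.13 80 [ 0.734 -0.135  0.014] 0.204
-0.12 94 [ 0.758 -0.125  0.012] 0.202
-0.11 72 [ 0.759 -0.115  0.015] 0.168
```

arm_command(
  slide=[
    [-2, 0, 0],
    [-6, 2, 0],
    [-11, 5, 0],
    [-16, 8, 0],
    [-20.1, 9.9, 0],
  ],
  spin=[10, 20, 30, 40, 50],
  jaw=8,
)

```text
clock: 35.5
eef_pos: [0.6685, -0.1756, 0.1376]
tool_rot: [0.448, 0.894, 0.0, -0.0]
ft_force: [0.2, -0.2, -0.4]
grip_width: 0.0805
grasp_force: 0.0
```

arm_command(
  slide=[
    [0, 0, 1],
    [0, 0, 2],
    [0, 0, 3],
    [0, 0, 4],
    [0, 0, 5],
  ],
  spin=[10, 20, 29.9, 29.9, 29.9],
)

```text
clock: 36.12
eef_pos: [0.6667, -0.1773, 0.0875]
tool_rot: [0.661, 0.75, -0.0, -0.0]
ft_force: [-0.8, 1.3, -0.2]
grip_width: 0.0799
grasp_force: 0.0
```

```bash
python3 - <<'E'
from h import *
print(move(.667,-.178,-.022,97.1),get_obs()["eef_pos"],get_obs()["joint_pos"].round(2))
E
```

```text
[-0.1  0.  10.9  0.1] [ 0.66666921 -0.17730063  0.08745831] [-0.26  0.68  0.4   1.29  0.    1.18]
```

arm_command(
  slide=[
    [-0.1, 0, 3],
    [-0.1, 0, 6],
    [-0.1, 0, 9],
    [-0.1, 0, 10.8],
    [-0.1, 0, 11.3],
  ],
  spin=[0, 0, 0, 0, 0],
)

```text
clock: 36.75
eef_pos: [0.6659, -0.1781, -0.0263]
tool_rot: [0.662, 0.75, -0.001, -0.001]
ft_force: [-0.4, 0.8, 0.5]
grip_width: 0.0798
grasp_force: 0.0
```

arm_command(
  slide=[
    [0, 0, 0],
    [0, 0, 0],
    [0, 0, 0],
    [0, 0, 0],
    [0, 0, 0],
  ],
  spin=[0, 0, 0, 0, 0],
  jaw=4.5,
)

```text
clock: 37.38
eef_pos: [0.6677, -0.1785, -0.0237]
tool_rot: [0.662, 0.749, 0.0, 0.001]
ft_force: [-0.6, -0.4, 2.9]
grip_width: 0.0612
grasp_force: 69.6
```

arm_command(
  slide=[
    [0, 0, -0.5],
    [0, 0, -2],
    [0, 0, -4],
    [0, 0, -7],
    [0, 0, -10],
  ],
  spin=[0, 0, 0, 0, 0],
)

```text
clock: 38.0
eef_pos: [0.6665, -0.1782, 0.0763]
tool_rot: [0.662, 0.749, -0.0, -0.0]
ft_force: [0.3, 0.1, -4.5]
grip_width: 0.0613
grasp_force: 69.0
```

```bash
python3 - <<'E'
from h import *
# battery centre lies 3 mm to -y of the tool at pick -> -tool x
o=get_obs();X=R.from_quat(o["tool_rot"]).as_matrix()[:,0];a=np.degrees(np.arctan2(X[1],X[0]))
print(o["eef_pos"],a)
print(move(.56,-.28,.11,140), move(.452,-.3645,.11,177,(.56,-.28,.11,140)))
E
```

```text
[ 0.66650949 -0.17815407  0.07625992] 97.0783253136116
[ -8.8 -11.8  -3.4 -42.9] [  2.8 -13.4  -0.  -37. ]
```

arm_command(
  slide=[
    [-0.5, -1, -2],
    [-2.5, -3.5, -3.4],
    [-4.5, -6.5, -3.4],
    [-6.8, -9.2, -3.4],
    [-8.8, -11.8, -3.4],
  ],
  spin=[-8, -16, -25, -34, -42.9],
)

```text
clock: 38.62
eef_pos: [0.5596, -0.2809, 0.1098]
tool_rot: [0.34, 0.94, -0.0, -0.0]
ft_force: [1.0, -0.4, -3.9]
grip_width: 0.061
grasp_force: 69.0
```

arm_command(
  slide=[
    [0.6, -3, 0],
    [1.2, -6, 0],
    [1.9, -9, 0],
    [2.5, -12, 0],
    [2.8, -13.4, 0],
  ],
  spin=[-8, -16, -24, -32, -37],
)

```text
clock: 39.25
eef_pos: [0.4514, -0.3657, 0.1099]
tool_rot: [0.026, 1.0, -0.0, -0.0]
ft_force: [0.3, -0.3, -4.3]
grip_width: 0.0612
grasp_force: 69.0
```

arm_command(
  slide=[
    [0, 0, 1.5],
    [0, 0, 3.5],
    [0, 0, 5.5],
    [0, 0, 7.5],
    [0, 0, 8.5],
  ],
  spin=[0, 0, 0, 0, 0],
)

```text
clock: 39.88
eef_pos: [0.4526, -0.3631, 0.0222]
tool_rot: [0.026, 1.0, 0.001, -0.001]
ft_force: [-1.1, 0.5, -3.9]
grip_width: 0.0607
grasp_force: 69.0
```

```bash
python3 - <<'E'
from h import *
t=camera("side");print(move(.452,-.3645,-.016,177),get_obs()["eef_pos"])
cv2.imwrite("pics/p7.png",cv2.resize(t["pixels"][100:190,245:335,::-1],(600,600),interpolation=cv2.INTER_CUBIC))
E
```

```text
[ 0.  -0.2  3.7 -0. ] [ 0.45222003 -0.36300571  0.02139791]
```

View pics/p7.png

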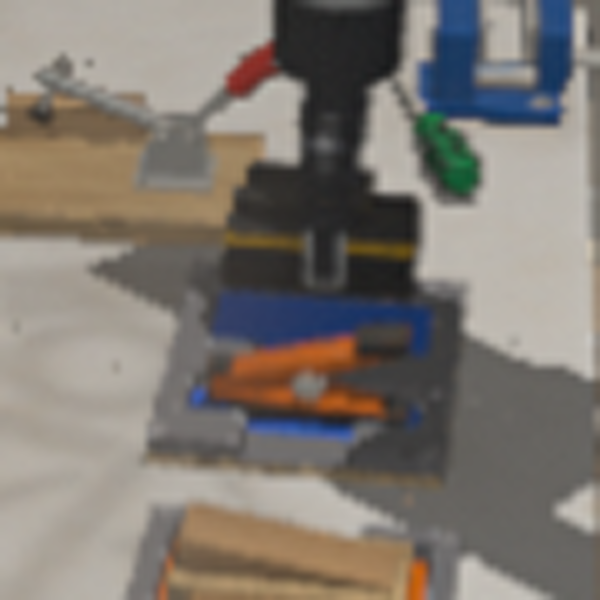

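The clamp stands in its slot, and the battery is level above its own. Lowering to TCP −16 mm.

arm_command(
  slide=[
    [0, -0.1, 1],
    [0, -0.1, 2],
    [0, -0.1, 3],
    [0, -0.1, 3.5],
    [0, -0.1, 3.7],
  ],
  spin=[0, 0, 0, 0, 0],
)

```text
clock: 40.55
eef_pos: [0.4528, -0.3657, -0.0131]
tool_rot: [0.026, 1.0, 0.0, -0.0]
ft_force: [-0.4, 0.1, -3.9]
grip_width: 0.0615
grasp_force: 69.0
```

arm_command(
  slide=[
    [0, 0, 0],
    [0, 0, 0],
    [0, 0, 0],
    [0, 0, 0],
    [0, 0, 0],
  ],
  spin=[0, 0, 0, 0, 0],
  jaw=7.6,
)

```text
clock: 41.18
eef_pos: [0.4531, -0.3659, -0.0125]
tool_rot: [0.026, 1.0, -0.0, 0.0]
ft_force: [0.0, 1.8, 0.2]
grip_width: 0.0759
grasp_force: 0.0
```

arm_command(
  slide=[
    [0, 0, -2],
    [0, 0, -5],
    [0, 0, -8],
    [0, 0, -12],
    [0, 0, -16],
  ],
  spin=[0, 0, 0, 0, 0],
)

```text
clock: 41.8
eef_pos: [0.4528, -0.3656, 0.1484]
tool_rot: [0.026, 1.0, 0.0, -0.0]
ft_force: [0.8, -0.5, -0.1]
grip_width: 0.0758
grasp_force: 0.0
```

arm_command(
  slide=[
    [0, 4, 0],
    [0, 9, 0],
    [0, 14, 0],
    [0, 19, 0],
    [0, 24, 0],
  ],
  spin=[0, 0, 0, 0, 0],
)

```text
clock: 42.42
eef_pos: [0.4656, -0.1246, 0.1474]
tool_rot: [0.026, 1.0, -0.0, 0.0]
ft_force: [0.7, 0.6, -0.6]
grip_width: 0.076
grasp_force: 0.0
```

arm_command(
  slide=[
    [0, 4, 0],
    [0, 9, 0],
    [0, 14, 0],
    [0, 19, 0],
    [0, 24, 0],
  ],
  spin=[0, 0, 0, 0, 0],
)

```text
clock: 43.05
eef_pos: [0.4782, 0.1152, 0.1475]
tool_rot: [0.026, 1.0, 0.0, 0.0]
ft_force: [0.4, 0.3, 0.5]
grip_width: 0.0762
grasp_force: 0.0
```

```bash
python3 - <<'E'
from h import *
t=camera("top");b=camera("side")
x=np.vstack([cv2.resize(t["pixels"][180:265,220:400,::-1],(600,283),interpolation=cv2.INTER_CUBIC),cv2.resize(b["pixels"][130:225,220:400,::-1],(600,316),interpolation=cv2.INTER_CUBIC)])
cv2.imwrite("pics/end.png",x)
print(get_obs()["eef_pos"])
def tr(c,o,yaw):
    d=np.array(c)-o;t=np.radians(yaw);return np.round([d[0]*np.cos(t)+d[1]*np.sin(t),-d[0]*np.sin(t)+d[1]*np.cos(t)],1)
for n,c in(("top",t),("side",b)):
    W=cloud(c)
    for k,g,r,z0,z1,o,w in(("block",(.4656,.016),.07,.042,.06,(465.6,16),-3.8),("wedge",(.4595,-.087),.085,.0275,.06,(458.4,-86.7),-3.8),("clamp",(.46,-.266),.08,.025,.08,(460.4,-265.9),-3),("bat",(.455,-.3645),.085,.03,.08,(455.2,-364.5),-3)):
        f=fit(W,g,r,z0,z1);print(n,k,f,"err",tr(f[:2],o,w) if f is not None else "")
E
```

```text
[0.47846069 0.11782097 0.14735518]
top block [466.   16.4  85.3  60.   -3.2  52.   59.8 570. ] err [0.4 0.4]
top wedge [461.4 -88.7 115.6  53.7  -3.4  37.5  54.7 484. ] err [ 3.1 -1.8]
top clamp [ 459.8 -263.6  111.9   25.6   -2.7   49.5   73.2  297. ] err [-0.7  2.3]
top bat [ 456.  -364.3  112.1   62.8   -1.6   61.    74.4  752. ] err [0.8 0.2]
side block [464.4  18.7  86.9  71.4  -3.2  52.1  57.9 354. ] err [-1.4  2.6]
side wedge [458.9 -81.3 109.3  51.    3.2  34.6  50.  211. ] err [0.1 5.4]
side clamp [ 435.  -294.2   99.4   69.2   87.2   46.1   72.2  208. ] err [-23.9 -29.6]
side bat [ 424.2 -354.8   81.2   57.8   61.    48.4   71.3  182. ] err [-31.5   8.1]
```

View pics/end.png

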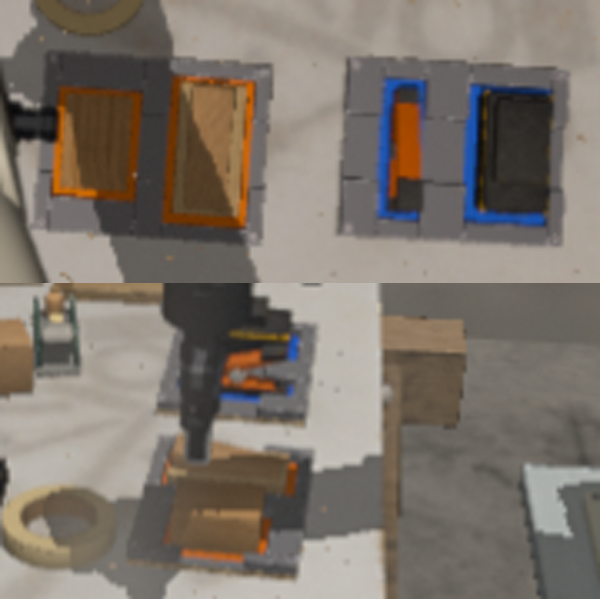

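Everything is in its own cut-out and within about 3 mm of centre. I'll check the battery and clamp top heights, then hand in.

```bash
python3 - <<'E'
from h import *
t=camera("top");W=cloud(t)
def z(x0,x1,y0,y1):
    q=W[(W[...,0]>x0)&(W[...,0]<x1)&(W[...,1]>y0)&(W[...,1]<y1)]
    return np.median(q[:,2]).round(4),len(q)
B=W[(abs(W[...,0]-.456)<.05)&(abs(W[...,1]+.3645)<.022)]
for x in np.arange(.41,.51,.015): print(round(x,3),np.median(B[abs(B[:,0]-x)<.007][:,2]).round(4))
for y in (-.38,-.365,-.35): print(y,z(.42,.44,y-.005,y+.005))
g,y=z(.455,.465,-.27,-.26),get_obs()["joint_vel"];print("clamp",g,abs(y).max())
ok=True
if abs(np.median(B[(B[:,0]<.45)][:,2])-.065)<.003: print(job_done())
E
```

```text
0.41 0.0489
0.425 0.0517
0.44 0.0657
0.455 0.0656
0.47 0.0664
0.485 0.0655
0.5 0.0647
-0.38 (np.float64(0.0638), 23)
-0.365 (np.float64(0.0639), 26)
-0.35 (np.float64(0.0628), 22)
clamp (np.float64(0.048), 9) 0.05631779424611182
```

```bash
python3 -c "
from workcell import *
print(job_done())"
```

```text
the job is handed in; nothing more can be done
None
```

I packed both trays and handed the job in; no verdict came back, but my last camera check showed all five pieces down in their places and within about 3 mm of centre (side-view readings, where usable, up to about 5 mm); the tin, tape and plane were never handled.

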